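Open the counterweighted loading guard and push the vial rack home

ROBOT

A 6-joint arm with a two-finger parallel gripper is mounted at the origin on the work surface. World frame = base frame: x ahead of the robot, y to its left, z up, the work surface at z = 0. Lengths are in mm, angles in rad, forces in N, time in s.
With the tool pointing down it reaches from about 275 to 1000 mm from the base axis. Payload 8.4 kg.
Tool frame: the origin (TCP) lies midway between the tips of the shut fingers; the grasp point (between the pads) lies 19 mm behind it; z points along the fingers, x is the direction in which the jaws open and shut, and the axes are right-handed (so a half turn about z gives the same grasp; the last joint's range is limited). The gripper opens to 85 mm and grips with 20 to 120 N. Pads are 22 mm wide; open, the fingers measure 114 mm over their backs; the gripper's body (76 mm by 85 mm) begins 54 mm behind the grasp point. The pads swing forward as they close: fully open they stand 13 mm farther back than shut.
Start: joints at [1.122, 0.353, 1.633, -0, 1.155, -0.002], TCP at [270.05, 563.649, 196.681] pointing down, gripper open.
Joint ranges: [-2.63, 2.63], [-0.92, 2.1], [0.06, 2.66], [-1.3, 4.44], [0, 2.69], [-3.02, 3.02]. Speed limits (rad/s): [2.22, 2.22, 2.79, 3.14, 3.14, 3.14].

INTERFACE

Orientations are given as [roll, pitch, yaw] about the fixed x, y, z axes, in that order (R = Rz(yaw) Ry(pitch) Rx(roll)).
In Python, from rig import sense, grab_frame, camera_model, job gives the robot as it stands.
- The arm moves only by the tool arm_command, never from a script. Its argument "plan" is a list of rows, each an object with "translation": the shift along the tool's x, y, z in cm, a list of three; "twist": the turn about the tool's z in rad; "gripper": the opening, from 0 (shut) to 1 (fully open). A call has exactly 5 rows; each row is the pose to reach, as a shift and turn from the pose measured when the call began, along the tool's axes at that moment; what a row does not reach only later rows make up. A row lasts 1/12 s, in which the tool goes at most 41.7 mm and 7.16 degrees, less where a joint would pass 70% of its speed; a pose out of reach is approached as far as the arm can. A call with a gripper value outside its range is refused whole. The fingers move at their own pace and stop on an object; "squeeze" is the grip in N (left out, the last holds). Time passes only in rows, so rows that repeat a pose let the fingers close, or fill a call up. It gives the time, the measured TCP pose, the force and the opening at its end, in the units of the state.
- sense(): the state, without advancing time (a new reading comes with each control period).
- grab_frame(name): name is "side" or "top" or "wrist"; returns the picture (420x560x3 uint8, blue, green, red); there is no depth.
- camera_model(name): a dict with "fx", "fy", "cx", "cy" (pixels), "pose" (4x4, takes a point from camera to world coordinates). Camera axes: x right, y down, z forward; pixel columns grow to the right and rows downward; lengths in mm; the calibration is good to about 2 mm. The wrist camera is an equidistant fisheye: a pixel r from the principal point sees the ray r / f radians off the axis. A picture is of the moment at which its call begins: read the wrist's pose just before it. camera_model takes no time and is no camera call; for the wrist camera it gives the pose at the moment of the call.
- job.sign_off(): hands the job in, once; it reports no verdict.
The state is a dict: "clock": time; "qpos": joint angles; "qvel": joint speeds; "joint_efforts": joint torques, N m; "eef_pos": TCP position; "tcp_rot": TCP orientation; "contact_force": force on the tool from outside, world axes, zero at the start; "wrist_torque": the same for the moment, N m; "opening": opening from 0.0 (shut) to 1.0 (fully open).
Only numpy, scipy, OpenCV 4.12 (cv2) and the standard library are available. Lean on these libraries where they do the work, as an engineer would, in place of code of your own. Each camera call takes 0.05 s, during which the arm holds its last target.

TASK

Open the sample loading port: with the fingertips, push the orange bar of its sloping guard up and over until the guard tips past its balance point and stays raised by itself. Then push the blue vial rack along the white deck, through the open gateway, until it is fully home and square against the black rubber stop. Only push, do not lift or tip the rack, and leave the jar, beaker, bottles and box around it where they stand.

Things in the scene. Friction and masses are not known exactly. Their poses are not given: they have to be found in the camera images.
- port: Sample loading port, a fixed white unit. Origin on the table, midway under the guard's hinge line; z up, x = the way the rack is pushed in (away from the robot, up to 0.4 rad askew), y left. Deck x = -250 to 140 mm, 230 wide, top 10 mm above the table. Hinge cheeks at y = +-97 to 111, x = +-20, 102 high. White housing x = 90 to 135, 115 high.
- stop (a point): Foot of the black rubber stop's front face, mid-width, on the deck: port x = -30 mm. The stop is 35 mm high, 110 wide. Two grey guide rails, tops 32 mm above the table, lead to it: 110 mm apart inside from port x = -100 to -25 mm, flaring to about 146 mm apart at x = -170.
- hinge (a point): Middle of the guard's hinge line, which runs along the port's y at port x = 0, 80 mm above the table.
- guard (a joint): Guard angle (rad). 0 = closed (start): slopes from the hinge up towards the robot, 0.436 rad above level. Grows as its bar goes up and over, away from the robot. 1.65 = fully raised at its end stop, leaning back. Balance at about 0.84: below it falls shut, above it swings on and stays up. Damped, no latch. 0.8 to 1.2 kg; about 3 N at the bar, square to the guard, starts it, less further up.
- guard_bar (a point): Middle of the orange push bar at the guard's free end: round, 16 mm thick, 184 long, along the port's y, 160 mm from the hinge line. At guard angle q: port x = -160 cos(0.436+q), height 80 + 160 sin(0.436+q) mm (closed -145, 148). Push it from its robot side or below. Steel side arms and a clear 4 mm panel join it to the hinge; a dark steel counterweight sits behind.
- gate (a point): Middle of the lower edge, robot side, of the orange gate plate that hangs under the guard, 150 mm wide, 4 thick. Closed: port x = -76 mm, 36 mm above the table, so the rack cannot pass. Guard fully raised: the plate is out of the way, at port x beyond -40 mm and over 150 mm up at this edge.
- rack: Loose blue rack, 20 amber vials with white caps stuck firmly in it. 85 mm along x, 100 along y; block 36 mm high, caps to 55. 0.25 to 0.4 kg. Origin: centre of underside; z up, x the way to push. Starts on the deck before the gate, origin at port x = -185 to -155 mm, within 4 mm of centre and 0.06 rad of square. Home: origin at port x = -72.5, its robot-side face at -115.
- jar: Small loose white-capped jar, 44 mm in diameter, 55 mm high, standing on the table beside the port; origin at the centre of its underside. Leave alone.
- beaker: Loose glass beaker, 60 mm in diameter, 70 mm high, on the table beside the port; origin at the centre of its underside. Leave alone.
- flask: Loose blue-capped bottle, 52 mm in diameter, 85 mm high, standing on the port's housing behind the guard; origin at the centre of its underside. Leave alone.
- amber_bottle: Loose amber reagent bottle, 86 mm in diameter, 200 mm high, on the table to one side; origin at the centre of its underside. Leave alone.
- solvent_bottle: Loose clear solvent bottle with blue cap, 86 mm in diameter, 200 mm high, on the table to one side; origin at the centre of its underside. Leave alone.
- filter_box: Loose cardboard box, 90 x 120 x 45 mm, on the table to the left; origin at the centre of its underside. Leave alone.

How it is judged:
By the outcome, as a careful person would: the job done as asked, in the order asked, and still so for the second after the job is handed in, with the robot touching nothing.
It also fails if it takes over 51 s, if anything falls off the work surface, if the arm or the gripper's body presses on something with over 40 N, if the wrist force passes 120 N, or if a joint passes its speed limit or range.

## Working session

There is one attempt and no reset: what is moved stays moved. The work goes in short steps, Python scripts to look and compute and a tool call to move; the robot and the scene stay as the last step left them, time stands still between calls to the robot, and variables do not carry over. Pictures are saved under pics/ and viewed, and the job is handed in when it is done.

Besides the shell and the picture viewer there is one more tool, called after "Request:" as name(argument=value, ...) on one line, values as JSON. arm_command: Moves the arm, as the interface text tells. Its arguments: {"type":"object","properties":{"plan":{"type":"array","items":{"type":"object","properties":{"translation":{"type":"array","items":{"type":"number"}},"twist":{"type":"number"},"gripper":{"type":"number"}}}},"squeeze":{"type":"number"}},"required":["plan"]}

```bash
mkdir -p pics; ls
python3 - <<'E'
from rig import sense, grab_frame, camera_model, job
import cv2
s=sense();print(s)
for n in("side","top"):
    f=grab_frame(n);cv2.imwrite(f"pics/{n}0.png",f);m=camera_model(n);print(n,m)
E
```

```text
pics
{'clock': 0.0, 'qpos': array([ 1.12157952e+00,  3.53643668e-01,  1.63416891e+00,  1.22700166e-05,
        1.15520260e+00, -2.41388609e-03]), 'qvel': array([ 5.50274227e-04, -8.11803329e-04, -8.23975405e-04, -1.60861436e-03,
        9.32666510e-05,  3.19352882e-04]), 'joint_efforts': array([ 2.15641594e-03, -6.05253482e+01, -3.42069983e+01,  2.87389375e-04,
        9.24184278e-03,  6.44968145e-05]), 'eef_pos': array([269.8193994 , 563.15127917, 195.94964236]), 'tcp_rot': array([-3.14157800e+00,  1.42249038e-03,  1.12398845e+00]), 'contact_force': array([0.00487512, 0.09780584, 0.1277922 ]), 'wrist_torque': array([ 0.00802025,  0.02652258, -0.0388052 ]), 'opening': 0.9978933499726187}
side {'fx': 444.46086067459856, 'fy': 444.46086067459856, 'cx': 282.24927369664454, 'cy': 214.3143055789708, 'pose': array([[-9.96629073e-01, -4.34542460e-02,  6.95860558e-02,
         4.34837266e+02],
       [-8.01013833e-02,  6.98699202e-01, -7.10917149e-01,
         1.11557107e+03],
       [-1.77273530e-02, -7.14094639e-01, -6.99824684e-01,
         1.19172396e+03],
       [ 0.00000000e+00,  0.00000000e+00,  0.00000000e+00,
         1.00000000e+00]])}
top {'fx': 420.79733336308027, 'fy': 420.79733336308027, 'cx': 276.8060945147203, 'cy': 211.30157986925576, 'pose': array([[-3.61709674e-03, -9.96469687e-01,  8.38753787e-02,
         4.74532362e+02],
       [-9.99783780e-01,  5.32113671e-03,  2.01016890e-02,
         5.28975536e+00],
       [-2.04770361e-02, -8.37845335e-02, -9.96273478e-01,
         1.25588826e+03],
       [ 0.00000000e+00,  0.00000000e+00,  0.00000000e+00,
         1.00000000e+00]])}
```

View pics/top0.png

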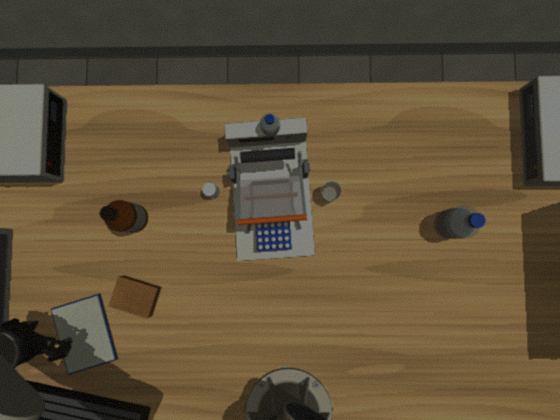

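View pics/side0.png

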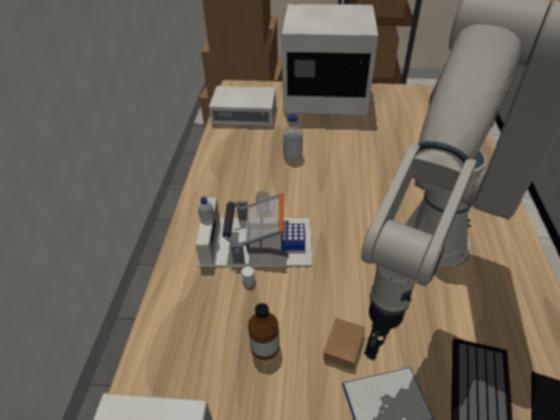

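Run:
```python
import cv2
f=cv2.imread('pics/top0.png');c=f[110:310,190:420]
cv2.imwrite('pics/topc.png',cv2.resize(c,None,fx=3,fy=3,interpolation=cv2.INTER_CUBIC)[:600])
```

```text
(no output)
```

View pics/topc.png

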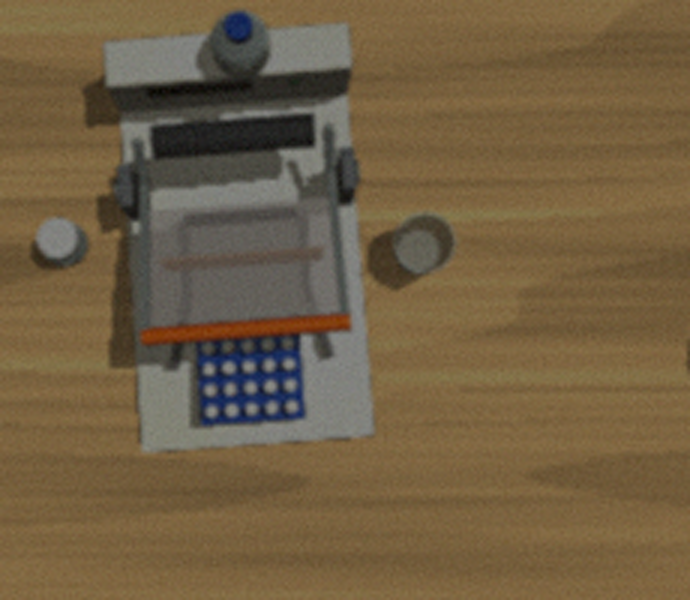

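The top view shows the orange bar from (237,222) to (307,218), the deck's front corners at (238,260) and (314,255), and the rack between them. The bottle stands on the housing at (270,125), the jar is at (209,190) and the beaker at (330,192).

```bash
cat > h.py <<'E'
import numpy as np
from rig import sense, grab_frame, camera_model, job
def ray(m,u,v,z):
    T=m['pose'];d=T[:3,:3]@np.array([(u-m['cx'])/m['fx'],(v-m['cy'])/m['fy'],1]);o=T[:3,3]
    return o+d*(z-o[2])/d[2]
def proj(m,p):
    T=m['pose'];q=T[:3,:3].T@(np.asarray(p)-T[:3,3]);return np.array([m['fx']*q[0]/q[2]+m['cx'],m['fy']*q[1]/q[2]+m['cy']])
E
python3 - <<'E'
from h import *
from scipy.optimize import least_squares
m=camera_model('top')
c=lambda x,y:(190+x/3,110+y/3)
obs=[(c(143,451),(-250,115,10)),(c(373,435),(-250,-115,10)),(c(141,337),(-145,92,148)),(c(350,323),(-145,-92,148)),(c(105,43),(135,115,115)),(c(348,25),(135,-115,115))]
for o,p in obs: print(ray(m,*o,p[2]).round(1),p)
def W(P,p):
    a=P[2];return np.array([P[0]+np.cos(a)*p[0]-np.sin(a)*p[1],P[1]+np.sin(a)*p[0]+np.cos(a)*p[1],p[2]])
r=least_squares(lambda P:np.concatenate([(W(P,p)-ray(m,*o,p[2]))[:2] for o,p in obs]),[600,0,0])
print(r.x,r.fun.round(1))
# rack caps corners z=55
for q in [(211,412),(292,407),(290,368),(209,368),(305,420),(200,426)]:
    w=ray(m,*c(*q),55 if q[0] not in(305,200) else 36);d=w[:2]-r.x[:2];a=r.x[2]
    print(q,w.round(1),np.cos(a)*d[0]+np.sin(a)*d[1],-np.sin(a)*d[0]+np.cos(a)*d[1])
E
```

```text
[435.  146.4  10. ] (-250, 115, 10)
[449.9 -79.5  10. ] (-250, -115, 10)
[539.1 132.9 148. ] (-145, 92, 148)
[550.5 -51.  148. ] (-145, -92, 148)
[813.7 171.3 115. ] (135, 115, 115)
[828.5 -53.5 115. ] (135, -115, 115)
[6.89253378e+02 5.01714820e+01 6.61451633e-02] [-2.8  2.  -2.5 -1.6 -0.6 -0.6  0.1 -0.2  2.7  2.5  3.1 -2.2]
(211, 412) [473.   76.8  55. ] -214.05545941657542 40.85434001973371
(292, 407) [ 4.774e+02 -1.000e-01  5.500e+01] -214.69867294313553 -36.12518924727476
(290, 368) [514.4   1.6  55. ] -177.72167049878473 -36.88191296200061
(209, 368) [514.7  78.7  55. ] -172.2981015514991 39.98352088425486
(305, 420) [464.9 -12.6  36. ] -227.96066629498733 -47.7873064858958
(200, 426) [459.5  88.5  36. ] -226.67064616987233 53.45570631613822
```

```bash
cat >> h.py <<'E'
from scipy.spatial.transform import Rotation as Rn
P=np.array([689.3,50.2,0.066])
def W(p,P=P):
    a=P[2];return np.array([P[0]+np.cos(a)*p[0]-np.sin(a)*p[1],P[1]+np.sin(a)*p[0]+np.cos(a)*p[1],p[2]])
def inv(w):
    d=np.asarray(w)[:2]-P[:2];a=P[2];return np.array([np.cos(a)*d[0]+np.sin(a)*d[1],-np.sin(a)*d[0]+np.cos(a)*d[1],w[2]])
def go(*wps,yaw=None):
    "wps in port coords -> tool shifts cm"
    s=sense();R=Rn.from_euler('xyz',s['tcp_rot'])
    print('t',round(s['clock'],2),'port',inv(s['eef_pos']).round(1),'world',s['eef_pos'].round(1),'rot',s['tcp_rot'].round(3),'F',s['contact_force'].round(1),'op',round(s['opening'],2))
    for w in wps: print(w,(R.inv().apply(W(w)-s['eef_pos'])/10).round(2))
    y=s['tcp_rot'][2]; print('twist(to jaws||y) ',-(P[2]+np.pi/2-y))
E
python3 - <<'E'
from h import *
import cv2
m=camera_model('side');f=cv2.imread('pics/side0.png')
big=cv2.resize(f[160:300,180:330],None,fx=4,fy=4,interpolation=cv2.INTER_CUBIC)
for p in [(-250,115,10),(-250,-115,10),(-145,92,148),(-145,-92,148),(135,115,115),(135,-115,115),(90,115,115)]:
    u=proj(m,W(p));print(p,u.round(1));cv2.circle(big,tuple(int(v) for v in (u-[180,160]+.5)*4),4,(0,255,0),1)
cv2.imwrite('pics/sidec.png',big)
t=camera_model('top')
for n,u,v,z in[('amber label',128,217,60),('amber cap',108,213,200),('jar',209,190,55),('beaker',331,190,70),('solvent cap',477,220,200)]: print(n,ray(t,u,v,z).round())
s=sense();R=Rn.from_euler('xyz',s['tcp_rot'])
for w in [(300,300,230),(489,37,200)]: print(w,(R.inv().apply(np.array(w)-s['eef_pos'])/10).round(2))
go((-200,0,123))
E
```

```text
(-250, 115, 10) [311.9 263.7]
(-250, -115, 10) [309.9 216.2]
(-145, 92, 148) [280.4 231. ]
(-145, -92, 148) [281.3 193.1]
(135, 115, 115) [194.6 243.2]
(135, -115, 115) [204.4 195.9]
(90, 115, 115) [208.4 243.2]
amber label [561. 457.  60.]
amber cap [561. 455. 200.]
jar [638. 225.  55.]
beaker [ 634. -125.   70.]
solvent cap [ 539. -472.  200.]
(300, 300, 230) [-22.44  14.09  -3.37]
(489, 37, 200) [-37.99  42.5   -0.35]
t 0.1 port [-384.7  539.6  196. ] world [269.8 563.2 196. ] rot [-3.142e+00  1.000e-03  1.124e+00] F [-0.8  1.  -0.4] op 1.0
(-200, 0, 123) [-37.94  42.57   7.35]
twist(to jaws||y)  -0.5128436425532763
```

View pics/sidec.png

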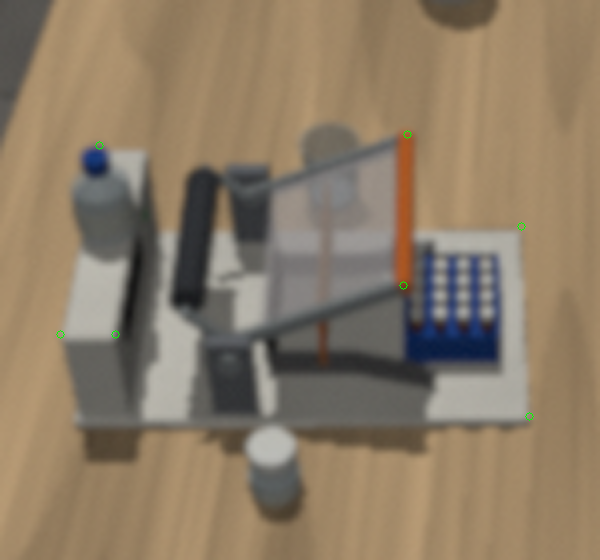

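Projected into the side view, the fitted port lands within about 1–2 px on the bar ends, deck corners and housing. Starting the approach now.

Request:
arm_command(plan=[{"translation": [-3.4,2.1,-0.6],"twist": -0.1,"gripper": 0},{"translation": [-6.8,4.2,-1.2],"twist": -0.2,"gripper": 0},{"translation": [-10.2,6.4,-1.8],"twist": -0.3,"gripper": 0},{"translation": [-13.6,8.5,-2.4],"twist": -0.4,"gripper": 0},{"translation": [-17,10.6,-3],"twist": -0.51,"gripper": 0}])

```text
clock: 0.52
eef_pos: [291.5, 362.1, 226.0]
tcp_rot: [-3.14, 0.002, 1.639]
contact_force: [1.0, -0.4, 0.1]
opening: 0.304
```

Run:
```python
from h import *
go((-260,200,200),(-230,0,160))
print(sense()['qpos'])
```

```text
t 0.52 port [-376.3  337.5  226. ] world [291.5 362.1 226. ] rot [-3.140e+00  2.000e-03  1.639e+00] F [ 1.  -0.4  0.1] op 0.3
(-260, 200, 200) [-13.77  11.6    2.61]
(-230, 0, 160) [-33.77  14.55   6.64]
twist(to jaws||y)  0.0025202742099892372
[ 8.90028535e-01  6.99319874e-02  1.92666465e+00 -4.41338307e-04
  1.14713208e+00 -7.49105134e-01]
```

Request:
arm_command(plan=[{"translation": [-3.7,1.5,0.5],"twist": 0,"gripper": 0},{"translation": [-7.4,3,1],"twist": 0,"gripper": 0},{"translation": [-11.1,4.5,1.5],"twist": 0,"gripper": 0},{"translation": [-14.8,6,2],"twist": 0,"gripper": 0},{"translation": [-18.5,7.5,2.5],"twist": 0,"gripper": 0}])

```text
clock: 0.93
eef_pos: [379.3, 180.8, 201.1]
tcp_rot: [-3.141, 0.002, 1.64]
contact_force: [0.7, 0.3, 0.7]
opening: -0.005
```

Request:
arm_command(plan=[{"translation": [-3.1,1.4,0.8],"twist": 0,"gripper": 0},{"translation": [-6.2,2.8,1.6],"twist": 0,"gripper": 0},{"translation": [-9.3,4.2,2.4],"twist": 0,"gripper": 0},{"translation": [-12.4,5.6,3.2],"twist": 0,"gripper": 0},{"translation": [-15.3,7,4.1],"twist": 0,"gripper": 0}])

```text
clock: 1.35
eef_pos: [460.0, 31.0, 160.0]
tcp_rot: [-3.141, 0.002, 1.639]
contact_force: [0.9, 1.8, -0.3]
opening: 0.004
```

Run:
```python
from h import *
import cv2
cv2.imwrite('pics/w1.png',grab_frame('wrist'));f=grab_frame('side')
cv2.imwrite('pics/s1.png',cv2.resize(f[120:300,180:400],None,fx=3,fy=3,interpolation=cv2.INTER_CUBIC))
go((-195,0,118),(-170,0,118))
print(sense()['qpos'])
```

```text
t 1.45 port [-229.5   -5.5  159.1] world [460.6  29.6 159.1] rot [-3.140e+00  3.000e-03  1.636e+00] F [ 0.8  1.2 -0.3] op 0.0
(-195, 0, 118) [0.56 3.46 4.1 ]
(-170, 0, 118) [0.56 5.96 4.1 ]
twist(to jaws||y)  -0.00045695033385872996
[ 0.06308098  0.14295932  2.0081151  -0.00316955  0.99227683 -1.57152067]
```

View pics/s1.png

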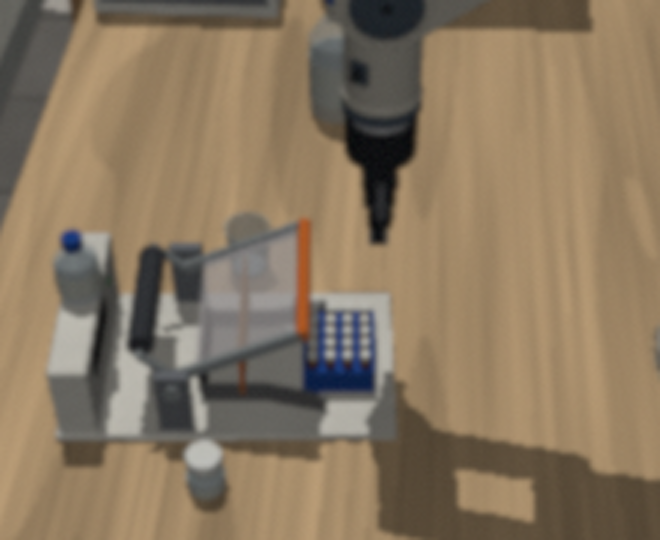

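View pics/w1.png

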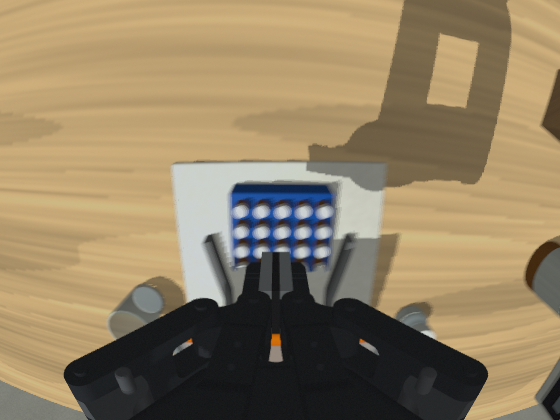

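The side view shows the shut fingertips on the robot side of the bar. The wrist view shows the rack nearly square, with the flared rails either side. Next I go down and up to the bar.

Request:
arm_command(plan=[{"translation": [0.3,1.2,2],"twist": 0,"gripper": 0},{"translation": [0.6,2.6,3.6],"twist": 0,"gripper": 0},{"translation": [0.6,3.8,3.6],"twist": 0,"gripper": 0},{"translation": [0.6,4.8,3.6],"twist": 0,"gripper": 0},{"translation": [0.6,5.6,3.6],"twist": 0,"gripper": 0}])

```text
clock: 1.87
eef_pos: [517.3, 39.7, 123.7]
tcp_rot: [-3.14, 0.003, 1.637]
contact_force: [-0.2, -0.5, 1.3]
opening: 0.002
```

Run:
```python
from h import *
go((-164,0,123))
for q in np.arange(0,1.15,.1):
    b=.436+q;print(round(q,1),(-160*np.cos(b)-19).round(1),(80+160*np.sin(b)-25).round(1))
```

```text
t 1.87 port [-172.3    0.8  123.7] world [517.3  39.7 123.7] rot [-3.140e+00  3.000e-03  1.637e+00] F [-0.2 -0.5  1.3] op 0.0
(-164, 0, 123) [-0.08  0.83  0.07]
twist(to jaws||y)  0.00025355143455874085
0.0 -164.0 122.6
0.1 -156.6 136.7
0.2 -147.7 150.0
0.3 -137.6 162.4
0.4 -126.3 173.7
0.5 -113.9 183.8
0.6 -100.5 192.7
0.7 -86.4 200.1
0.8 -71.6 206.1
0.9 -56.2 210.6
1.0 -40.5 213.5
1.1 -24.6 214.9
```

Request:
arm_command(plan=[{"translation": [0,0.8,0],"twist": 0,"gripper": 0},{"translation": [0,1.3,-0.6],"twist": 0,"gripper": 0},{"translation": [0,1.8,-1.5],"twist": 0,"gripper": 0},{"translation": [0,2.4,-2.4],"twist": 0,"gripper": 0},{"translation": [0,3.0,-3.2],"twist": 0,"gripper": 0}])

```text
clock: 2.28
eef_pos: [548.1, 41.8, 157.4]
tcp_rot: [3.142, 0.003, 1.637]
contact_force: [-0.1, 0.3, 0.1]
opening: 0.002
```

Run:
```python
from h import *
import cv2
f=grab_frame('side')
cv2.imwrite('pics/s2.png',cv2.resize(f[120:300,180:400],None,fx=3,fy=3,interpolation=cv2.INTER_CUBIC))
go()
```

```text
t 2.33 port [-139.3    1.   159. ] world [550.3  42.  159. ] rot [3.138e+00 3.000e-03 1.637e+00] F [ 1.3 -0.3  1.8] op 0.01
twist(to jaws||y)  0.00029791646685595197
```

View pics/s2.png

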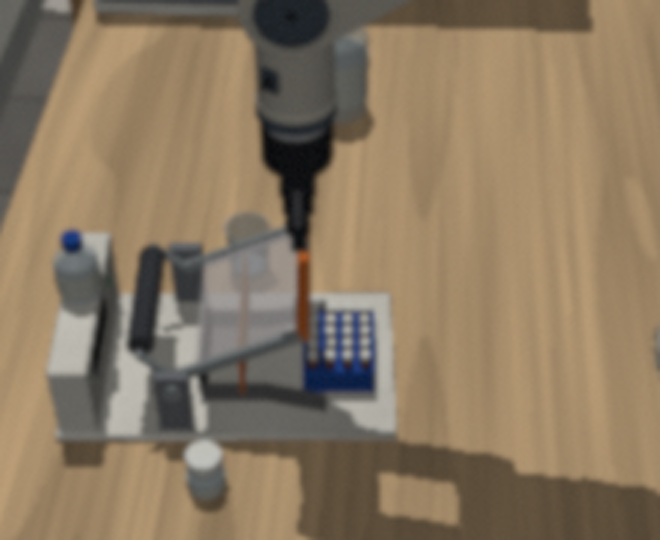

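Run:
```python
from h import *
m=camera_model('side')
for w in (sense()['eef_pos'],W((-145,0,148)),W((-145,92,148))): print((proj(m,w)-[180,120])*3)
import cv2
f=grab_frame('wrist')
cv2.imwrite('pics/w2.png',f);cv2.imwrite('pics/t2.png',cv2.resize(grab_frame('top')[110:310,190:420],None,fx=3,fy=3))
go()
```

```text
[297.16181698 267.14288092]
[302.48543957 273.61589013]
[301.07822434 332.96748288]
t 2.43 port [-141.2    0.9  156.9] world [548.3  41.8 156.9] rot [3.141e+00 3.000e-03 1.637e+00] F [-1.   0.7 -0.2] op -0.0
twist(to jaws||y)  0.00015912090443781501
```

View pics/w2.png

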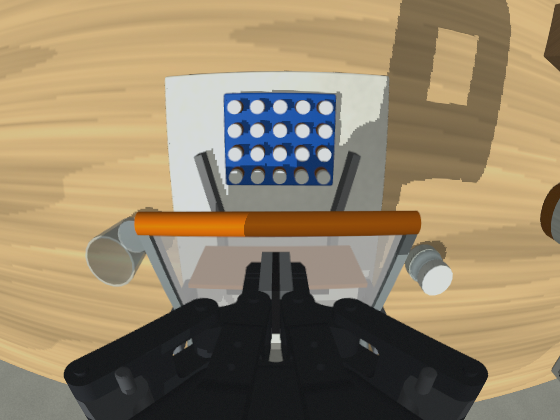

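View pics/t2.png

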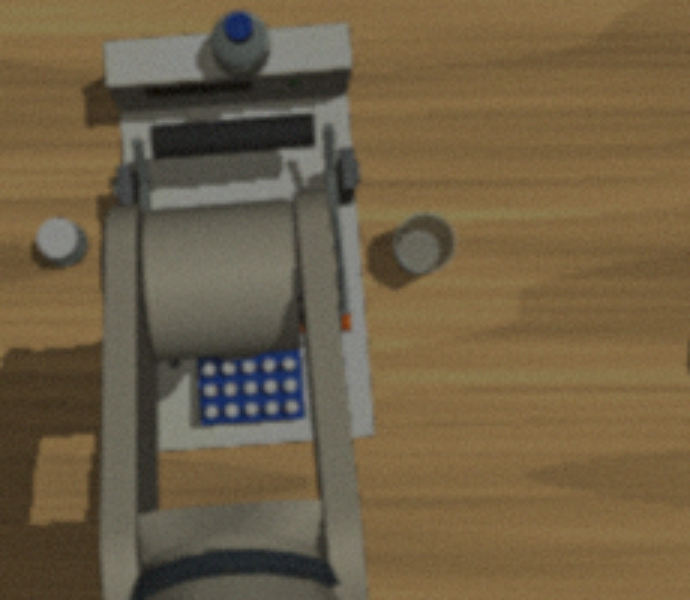

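Run:
```python
from h import *
import cv2
m=camera_model('side')
for w in (W((-229.5,-5.5,159.1)),W((-229.5,-5.5,179.1))): print((proj(m,w)-[180,120])*3)
a=cv2.imread('pics/s1.png')[150:330,270:470];b=cv2.imread('pics/s2.png')[150:330,220:420]
cv2.imwrite('pics/cmp.png',cv2.resize(np.hstack([a,b]),None,fx=2,fy=2))
```

```text
[377.63319214 262.88220571]
[377.98354402 249.84754043]
```

View pics/cmp.png

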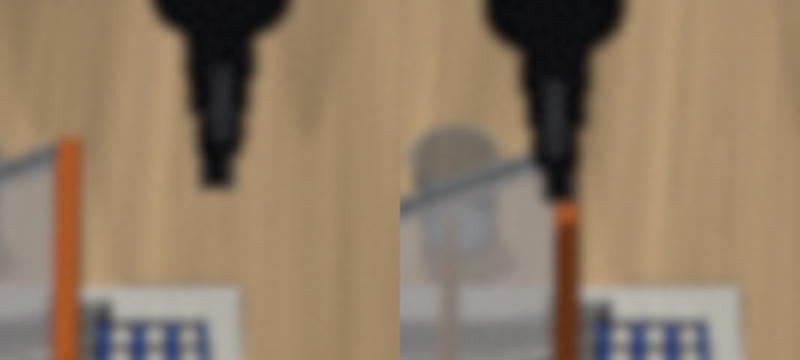

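Run:
```python
from h import *
import cv2
m=camera_model('wrist');s=sense()
print(m, )
def fp(w):
    T=m['pose'];q=T[:3,:3].T@(w-T[:3,3]);r=np.hypot(*q[:2]);th=np.arctan2(r,q[2]);return [m['cx']+m['fx']*th*q[0]/r,m['cy']+m['fy']*th*q[1]/r],q
for dz in (0,10,20,30,40): print(dz,fp(s['eef_pos']+[0,0,dz]))
print('bar',fp(W((-145,92,148)))[0],fp(W((-145,-92,148)))[0])
ms=camera_model('side');
for dz in(0,13,30,45): print(proj(ms,np.array([269.8,563.2,196+dz])))
f=cv2.imread('pics/side0.png')[280:380,330:430]
cv2.imwrite('pics/g0.png',cv2.resize(f,None,fx=6,fy=6,interpolation=cv2.INTER_CUBIC))
```

```text
{'fx': 325.19226210127806, 'fy': 325.19226210127806, 'cx': 275.3731852009961, 'cy': 204.48983976428966, 'pose': array([[-6.48451854e-02,  9.47680830e-01,  3.12563829e-01,
         4.67850417e+02],
       [ 9.97893493e-01,  6.21839965e-02,  1.84858472e-02,
         3.59831207e+01],
       [-1.91778508e-03,  3.13104129e-01, -9.49716866e-01,
         3.33863305e+02],
       [ 0.00000000e+00,  0.00000000e+00,  0.00000000e+00,
         1.00000000e+00]])}
0 ([np.float64(276.9437065718978), np.float64(240.00809457698386)], array([  0.93742342,  21.20037616, 193.32897933]))
10 ([np.float64(276.9881305345136), np.float64(247.2822152170218)], array([  0.91824557,  24.33141745, 183.83181067]))
20 ([np.float64(277.03656291476074), np.float64(255.29851746852498)], array([  0.89906772,  27.46245875, 174.33464201]))
30 ([np.float64(277.08949154724513), np.float64(264.1652836059699)], array([  0.87988987,  30.59350004, 164.83747334]))
40 ([np.float64(277.14746426106785), np.float64(274.0098957803616)], array([  0.86071202,  33.72454134, 155.34030468]))
bar [np.float64(415.14582915832545), np.float64(226.97278233364855)] [np.float64(135.9074735234951), np.float64(227.06080708429565)]
[375.58201356 351.30546277]
[376.28054345 348.61146262]
[377.21214859 345.01856788]
[378.0517427  341.78052946]
```

View pics/g0.png

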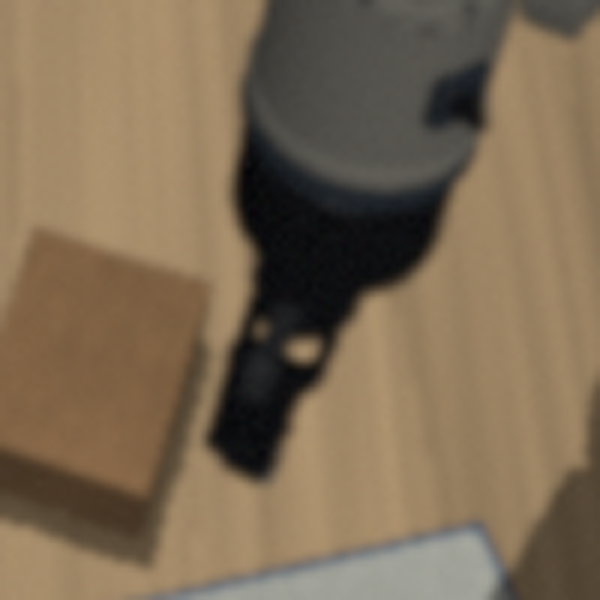

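The fingertips went over the bar without touching it: in the side and wrist views they look about 25–30 mm above the reported TCP. I'll back off and retry lower, at TCP z ≈ 97. That clears the 55 mm caps whichever reading is right.

Request:
arm_command(plan=[{"translation": [0,-1.5,-1.5],"twist": 0,"gripper": 0},{"translation": [0,-4,-1.5],"twist": 0,"gripper": 0},{"translation": [0,-6.2,0],"twist": 0,"gripper": 0},{"translation": [0,-6.2,3],"twist": 0,"gripper": 0},{"translation": [0,-6.2,6],"twist": 0,"gripper": 0}])

```text
clock: 2.85
eef_pos: [485.8, 37.5, 97.0]
tcp_rot: [3.138, 0.003, 1.637]
contact_force: [0.4, -0.7, -0.4]
opening: -0.003
```

Run:
```python
from h import *
import cv2
f=grab_frame('side')
cv2.imwrite('pics/s3.png',cv2.resize(f[170:270,240:340],None,fx=6,fy=6,interpolation=cv2.INTER_CUBIC))
go((-175,0,97))
```

```text
t 2.9 port [-207.4    0.7   91.4] world [482.3  37.2  91.4] rot [-3.137e+00  3.000e-03  1.637e+00] F [-3.3  0.2 -4.7] op -0.0
(-175, 0, 97) [-0.07  3.23 -0.58]
twist(to jaws||y)  0.00016014624118043663
```

View pics/s3.png

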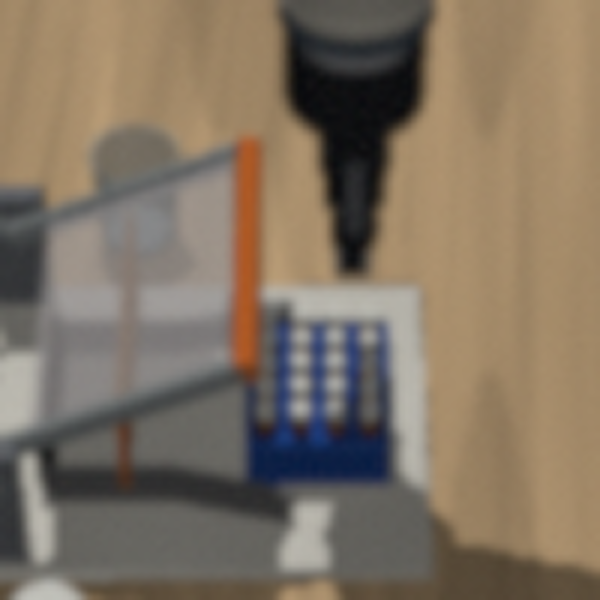

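Run:
```python
from h import *
m=camera_model('side')
for z in (90,100,110,120,130,140): print(z,(proj(m,W((-204,0.7,z)))-[240,170])*6, )
print((proj(m,W((-145,0,148)))-[240,170])*6)
print((proj(m,W((-204,-9,110)))-[240,170])*6)
go()
```

```text
90 [349.02226995 319.94532062]
100 [349.14989077 307.77795285]
110 [349.27868135 295.49905999]
120 [349.40865785 283.10710166]
130 [349.53983672 270.60050893]
140 [349.67223473 257.97768376]
[244.97087913 247.23178027]
[349.08565713 283.56016584]
t 2.9 port [-207.4    0.7   91.4] world [482.3  37.2  91.4] rot [-3.137e+00  3.000e-03  1.637e+00] F [-3.3  0.2 -4.7] op -0.0
twist(to jaws||y)  0.00016014624118043663
```

Request:
arm_command(plan=[{"translation": [0,1.0,0.3],"twist": 0,"gripper": 0},{"translation": [0,2.0,0.3],"twist": 0,"gripper": 0},{"translation": [0,3.0,0.3],"twist": 0,"gripper": 0},{"translation": [0,4.0,0.3],"twist": 0,"gripper": 0},{"translation": [0,4.4,0.3],"twist": 0,"gripper": 0}])

```text
clock: 3.32
eef_pos: [525.7, 40.1, 89.0]
tcp_rot: [-3.132, 0.003, 1.637]
contact_force: [-21.9, -1.5, 16.1]
opening: -0.001
```

Run:
```python
from h import *
import cv2
f=grab_frame('side')
cv2.imwrite('pics/s4.png',cv2.resize(f[170:270,240:340],None,fx=6,fy=6,interpolation=cv2.INTER_CUBIC))
go((-175,0,97))
```

```text
t 3.37 port [-164.1    0.7   88.8] world [525.5  40.1  88.8] rot [-3.132e+00  3.000e-03  1.637e+00] F [-8.1  0.1  5.2] op 0.0
(-175, 0, 97) [-0.07 -1.09 -0.81]
twist(to jaws||y)  0.00015146276157107508
```

View pics/s4.png

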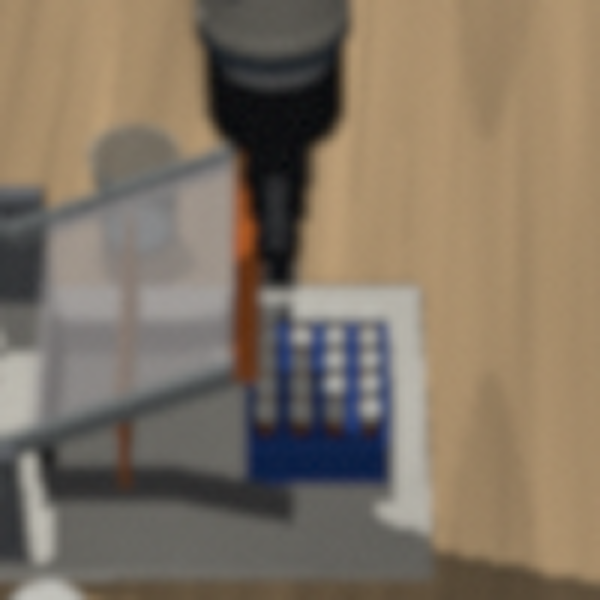

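Contact with the bar at port x = -164, as predicted, at about 22 N. Now I follow its arc up and over.

Request:
arm_command(plan=[{"translation": [0,0.4,-0.7],"twist": 0,"gripper": 0},{"translation": [0,0.9,-1.5],"twist": 0,"gripper": 0},{"translation": [0,1.4,-2.2],"twist": 0,"gripper": 0},{"translation": [0,1.9,-2.9],"twist": 0,"gripper": 0},{"translation": [0,2.5,-3.6],"twist": 0,"gripper": 0}])

```text
clock: 3.78
eef_pos: [546.0, 41.5, 124.9]
tcp_rot: [-3.121, 0.003, 1.637]
contact_force: [-23.4, -1.2, 13.0]
opening: -0.004
```

Run:
```python
from h import *
import cv2
f=grab_frame('side')
cv2.imwrite('pics/s5.png',cv2.resize(f[150:270,220:340],None,fx=5,fy=5,interpolation=cv2.INTER_CUBIC))
go((-175,0,97))
```

```text
t 3.83 port [-142.     0.8  126.5] world [547.5  41.6 126.5] rot [-3.123e+00  3.000e-03  1.637e+00] F [-24.4  -2.   18.7] op 0.01
(-175, 0, 97) [-0.07 -3.24  3.01]
twist(to jaws||y)  0.0001020162706570904
```

View pics/s5.png

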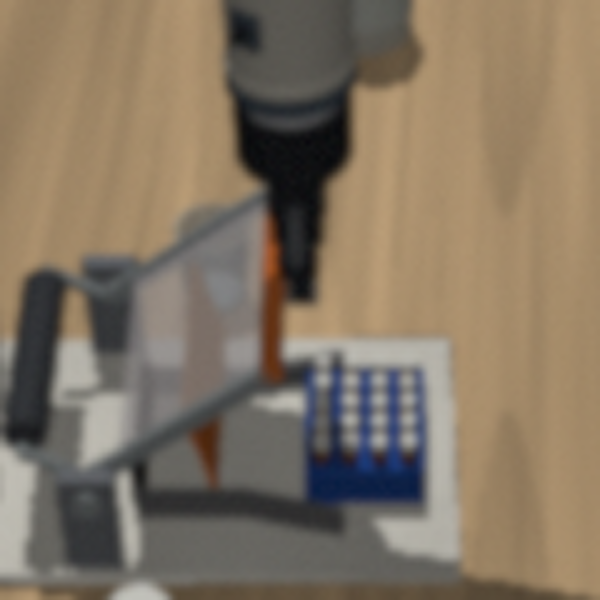

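The guard is rising and the fingers stay on the bar's robot side. I'll continue with more upward motion to cut the rubbing.

Request:
arm_command(plan=[{"translation": [0,0.6,-1.1],"twist": 0,"gripper": 0},{"translation": [0,1.2,-2.2],"twist": 0,"gripper": 0},{"translation": [0,1.9,-3.2],"twist": 0,"gripper": 0},{"translation": [0,2.7,-4.1],"twist": 0,"gripper": 0},{"translation": [0,3.5,-4.8],"twist": 0,"gripper": 0}])

```text
clock: 4.25
eef_pos: [584.9, 44.2, 175.5]
tcp_rot: [-3.125, 0.003, 1.637]
contact_force: [-0.7, -0.4, -1.2]
opening: -0.004
```

Run:
```python
from h import *
import cv2
f=grab_frame('side')
cv2.imwrite('pics/s6.png',cv2.resize(f[150:270,220:340],None,fx=5,fy=5,interpolation=cv2.INTER_CUBIC))
go((-175,0,97))
```

```text
t 4.3 port [-102.2    0.9  176.8] world [587.3  44.4 176.8] rot [-3.128e+00  3.000e-03  1.637e+00] F [2.2 0.4 1.8] op 0.0
(-175, 0, 97) [-0.07 -7.17  8.07]
twist(to jaws||y)  8.441680834780918e-05
```

View pics/s6.png

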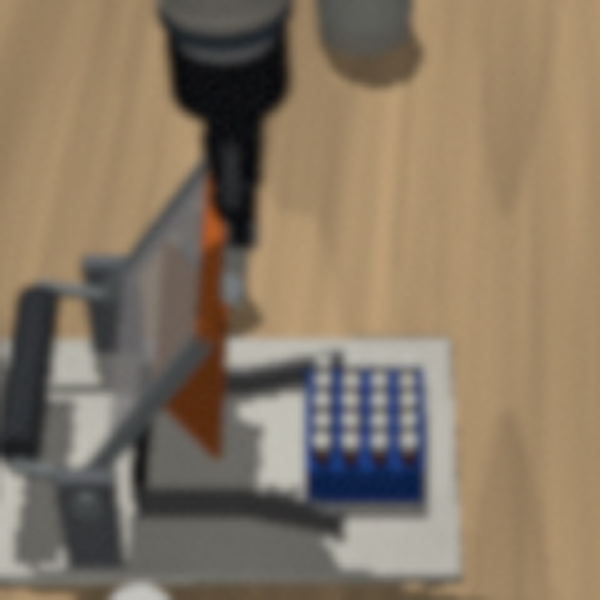

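Request:
arm_command(plan=[{"translation": [0,1.1,-0.3],"twist": 0,"gripper": 0},{"translation": [0,2.2,-0.6],"twist": 0,"gripper": 0},{"translation": [0,3.3,-0.8],"twist": 0,"gripper": 0},{"translation": [0,4.4,-1.0],"twist": 0,"gripper": 0},{"translation": [0,5.5,-1.0],"twist": 0,"gripper": 0}])

```text
clock: 4.72
eef_pos: [643.8, 48.1, 186.9]
tcp_rot: [-3.13, 0.003, 1.637]
contact_force: [0.7, -1.0, 1.2]
opening: 0.0
```

Run:
```python
from h import *
import cv2
f=grab_frame('side')
cv2.imwrite('pics/s7.png',cv2.resize(f[150:270,200:320],None,fx=5,fy=5,interpolation=cv2.INTER_CUBIC))
go((-175,0,97))
```

```text
t 4.77 port [-43.7   1.  186.6] world [645.7  48.3 186.6] rot [-3.131e+00  3.000e-03  1.637e+00] F [ 0.6 -0.1  0.6] op -0.0
(-175, 0, 97) [ -0.07 -13.04   9.1 ]
twist(to jaws||y)  0.0001052781774550926
```

View pics/s7.png

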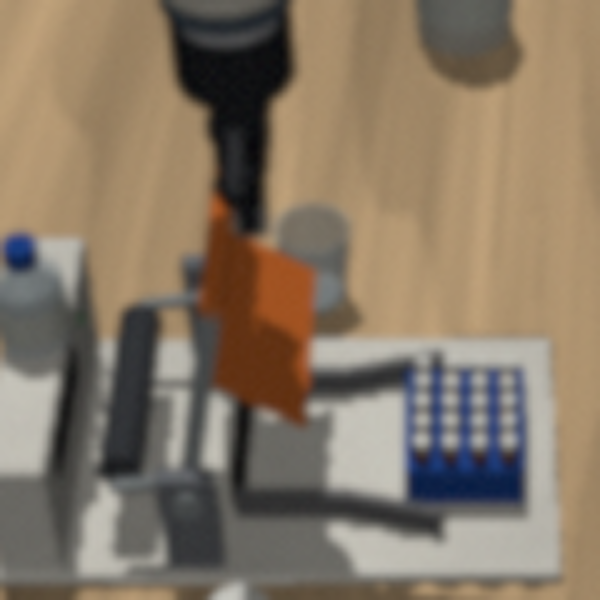

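The guard has passed balance and left the fingers, with force near zero. I'll retreat and check that it stays up.

Request:
arm_command(plan=[{"translation": [0,-2,-1.5],"twist": 0,"gripper": 0},{"translation": [0,-6,-1.5],"twist": 0,"gripper": 0},{"translation": [0,-10,-1.5],"twist": 0,"gripper": 0},{"translation": [0,-14,-1.5],"twist": 0,"gripper": 0.3},{"translation": [0,-18,-1.5],"twist": 0,"gripper": 0.45}])

```text
clock: 5.18
eef_pos: [464.7, 36.4, 203.4]
tcp_rot: [-3.132, 0.003, 1.637]
contact_force: [0.1, 0.1, 1.5]
opening: 0.271
```

Run:
```python
from h import *
import cv2
f=grab_frame('side')
cv2.imwrite('pics/s8.png',cv2.resize(f[150:270,190:340],None,fx=5,fy=5,interpolation=cv2.INTER_CUBIC))
cv2.imwrite('pics/t8.png',cv2.resize(grab_frame('top')[110:310,190:420],None,fx=3,fy=3,interpolation=cv2.INTER_CUBIC))
go((-280,0,80))
```

```text
t 5.28 port [-229.6    1.   202.9] world [460.2  36.1 202.9] rot [-3.127e+00  3.000e-03  1.637e+00] F [-0.1 -0.3  0.2] op 0.44
(-280, 0, 80) [-0.07 -4.87 12.36]
twist(to jaws||y)  0.00016832777312059122
```

View pics/s8.png

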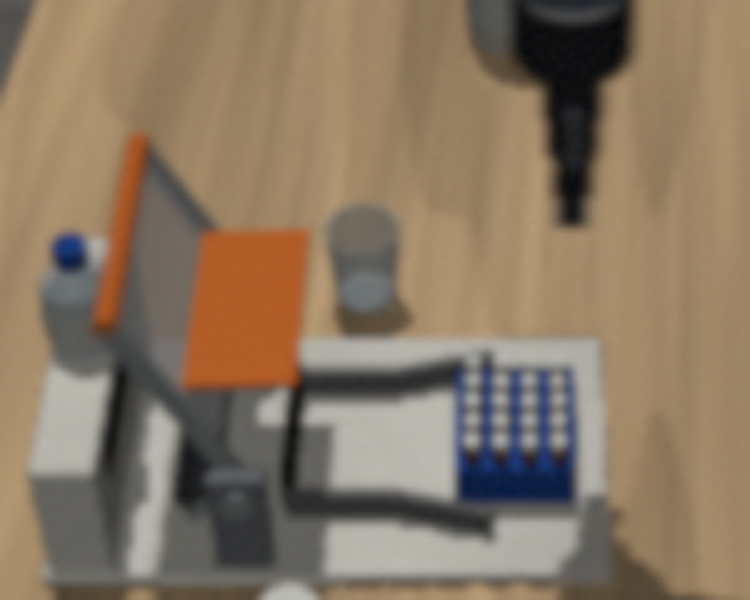

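View pics/t8.png

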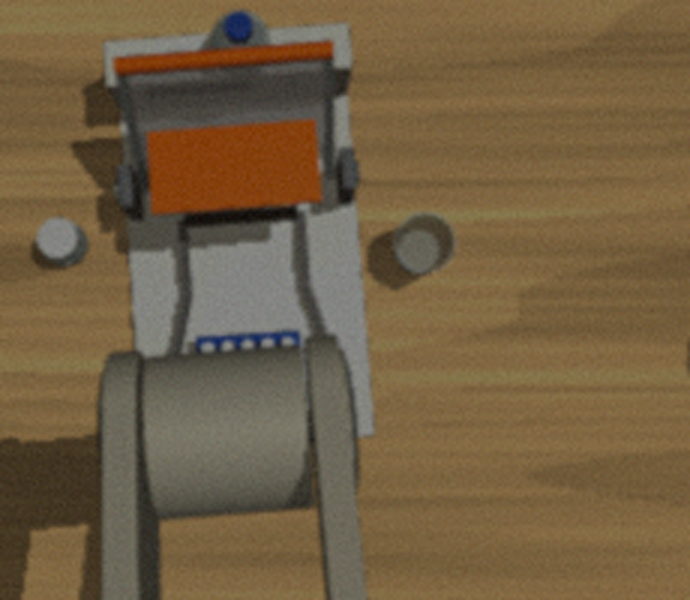

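The guard is fully raised: the side view has its bar at (120,230) leaning back over the housing, and the orange plate is clear. The rack hasn't moved, and the jar, beaker and flask are undisturbed. Next I go down behind the rack with the fingers part open along port y.

Request:
arm_command(plan=[{"translation": [0,-2.5,2],"twist": 0,"gripper": 0.45},{"translation": [0,-4,5],"twist": 0,"gripper": 0.45},{"translation": [0,-4.3,8.5],"twist": 0,"gripper": 0.45},{"translation": [0,-4.3,12],"twist": 0,"gripper": 0.45},{"translation": [0,-4.3,14.3],"twist": 0,"gripper": 0.45}])

```text
clock: 5.7
eef_pos: [414.9, 32.6, 58.7]
tcp_rot: [-3.128, 0.003, 1.637]
contact_force: [-0.1, 0.0, 0.2]
opening: 0.449
```

Run:
```python
from h import *
import cv2
go()
cv2.imwrite('pics/w9.png',grab_frame('wrist'))
f=grab_frame('side');go((-250,0,50))
cv2.imwrite('pics/s9.png',cv2.resize(f[170:290,230:380],None,fx=5,fy=5,interpolation=cv2.INTER_CUBIC))
m=camera_model('side')
for z in (30,50,70,90):print(z,(proj(m,[*sense()['eef_pos'][:2],z])-[230,170])*5)
```

```text
t 5.7 port [-274.9    0.6   58.7] world [414.9  32.6  58.7] rot [-3.128e+00  3.000e-03  1.637e+00] F [-0.1  0.   0.2] op 0.45
twist(to jaws||y)  4.4117249598629726e-05
t 5.8 port [-276.5    0.6   58. ] world [413.4  32.5  58. ] rot [-3.122e+00  3.000e-03  1.637e+00] F [ 0.3 -0.2 -0. ] op 0.45
(-250, 0, 50) [-0.05  2.67  0.75]
twist(to jaws||y)  6.999274417229806e-05
30 [442.17475076 325.253948  ]
50 [443.28765639 305.93145427]
70 [444.42061609 286.2607778 ]
90 [445.57417683 266.23242188]
```

View pics/s9.png

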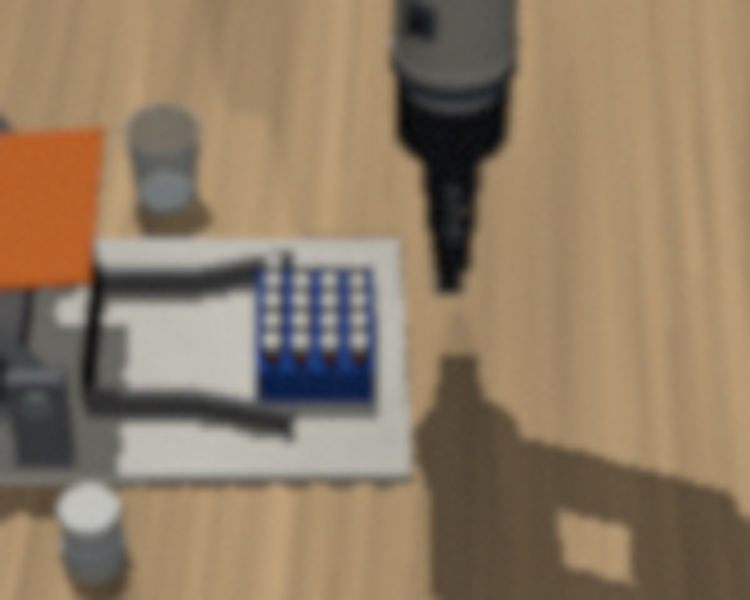

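View pics/w9.png

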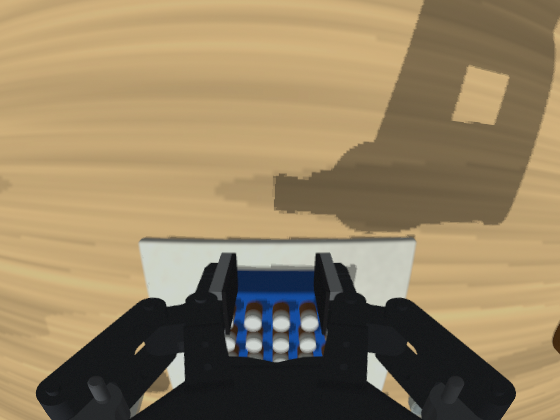

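Request:
arm_command(plan=[{"translation": [0,0,1.5],"twist": 0,"gripper": 0.45},{"translation": [0,0,3],"twist": 0,"gripper": 0.45},{"translation": [0,0,4],"twist": 0,"gripper": 0.45},{"translation": [0,0,4.6],"twist": 0,"gripper": 0.45},{"translation": [0,0,4.6],"twist": 0,"gripper": 0.45}])

```text
clock: 6.22
eef_pos: [413.3, 32.4, 12.3]
tcp_rot: [-3.123, 0.003, 1.637]
contact_force: [0.2, -0.1, 0.7]
opening: 0.452
```

Run:
```python
from h import *
import cv2
go()
cv2.imwrite('pics/w10.png',grab_frame('wrist'))
f=grab_frame('side');go((-250,0,10))
cv2.imwrite('pics/s10.png',cv2.resize(f[170:290,230:380],None,fx=5,fy=5,interpolation=cv2.INTER_CUBIC))
m=camera_model('side')
for z in (0,10,20,30,50):print(z,(proj(m,W([-274,28,z]))-[230,170])*5)
```

```text
t 6.22 port [-276.6    0.4   12.3] world [413.3  32.4  12.3] rot [-3.123e+00  3.000e-03  1.637e+00] F [ 0.2 -0.1  0.7] op 0.45
twist(to jaws||y)  4.393254302126337e-05
t 6.32 port [-276.3    0.5   12.9] world [413.5  32.4  12.9] rot [-3.124e+00  3.000e-03  1.637e+00] F [-0.8  0.4  0.7] op 0.45
(-250, 0, 10) [-0.05  2.64  0.24]
twist(to jaws||y)  5.3816566936815136e-05
0 [438.68890692 382.21937702]
10 [439.22689524 372.8629212 ]
20 [439.76968297 363.42299603]
30 [440.31733463 353.89847955]
50 [441.42749361 334.59108338]
```

View pics/s10.png

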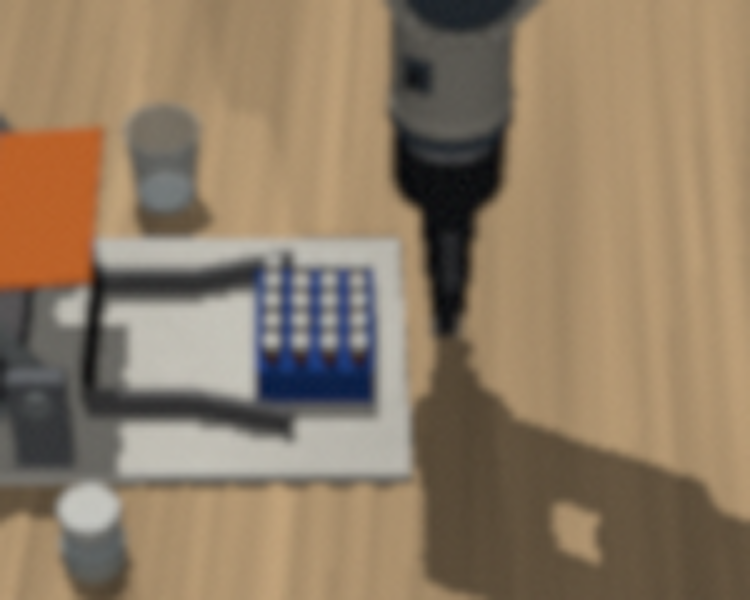

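View pics/w10.png

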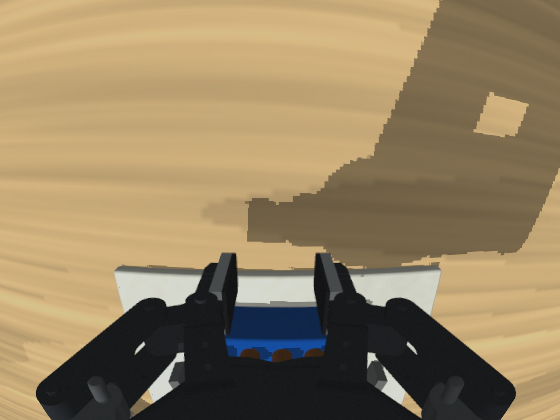

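The side view puts the near fingertip at about z = 50 with the TCP reported at 13, and the shadow gap agrees. I'll go lower in small steps over the bare table, watching the force.

Request:
arm_command(plan=[{"translation": [0,0,0.3],"twist": 0,"gripper": 0.45},{"translation": [0,0,0.6],"twist": 0,"gripper": 0.45},{"translation": [0,0,0.9],"twist": 0,"gripper": 0.45},{"translation": [0,0,1.1],"twist": 0,"gripper": 0.45},{"translation": [0,0,1.1],"twist": 0,"gripper": 0.45}])

```text
clock: 6.73
eef_pos: [413.1, 32.4, 1.6]
tcp_rot: [-3.123, 0.003, 1.637]
contact_force: [0.5, -0.1, 0.3]
opening: 0.45
```

Request:
arm_command(plan=[{"translation": [0,0,0.2],"twist": 0,"gripper": 0.45},{"translation": [0,0,0.4],"twist": 0,"gripper": 0.45},{"translation": [0,0,0.6],"twist": 0,"gripper": 0.45},{"translation": [0,0,0.6],"twist": 0,"gripper": 0.45},{"translation": [0,0,0.6],"twist": 0,"gripper": 0.45}])

```text
clock: 7.15
eef_pos: [412.8, 32.3, -4.5]
tcp_rot: [-3.123, 0.003, 1.637]
contact_force: [0.8, 0.3, 0.4]
opening: 0.449
```

Request:
arm_command(plan=[{"translation": [0,0,0.2],"twist": 0,"gripper": 0.45},{"translation": [0,0,0.4],"twist": 0,"gripper": 0.45},{"translation": [0,0,0.6],"twist": 0,"gripper": 0.45},{"translation": [0,0,0.7],"twist": 0,"gripper": 0.45},{"translation": [0,0,0.7],"twist": 0,"gripper": 0.45}])

```text
clock: 7.57
eef_pos: [412.5, 32.3, -11.8]
tcp_rot: [-3.122, 0.003, 1.637]
contact_force: [-0.9, -1.0, 0.1]
opening: 0.452
```

Run:
```python
from h import *
import cv2
go((-250,0,-10))
cv2.imwrite('pics/w11.png',grab_frame('wrist'))
f=grab_frame('side')
cv2.imwrite('pics/s11.png',cv2.resize(f[170:290,230:380],None,fx=5,fy=5,interpolation=cv2.INTER_CUBIC))
```

```text
t 7.57 port [-277.4    0.4  -11.8] world [412.5  32.3 -11.8] rot [-3.122e+00  3.000e-03  1.637e+00] F [-0.9 -1.   0.1] op 0.45
(-250, 0, -10) [-0.04  2.74 -0.23]
twist(to jaws||y)  4.6599735254337915e-05
```

View pics/s11.png

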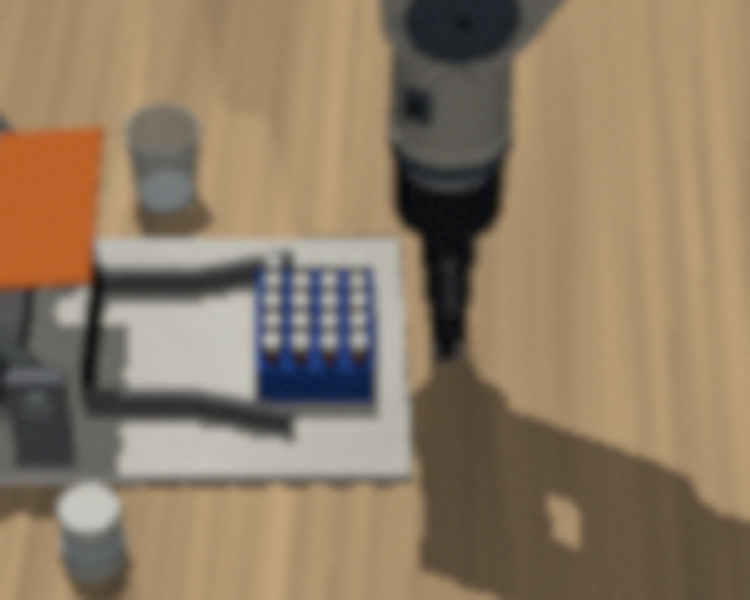

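View pics/w11.png

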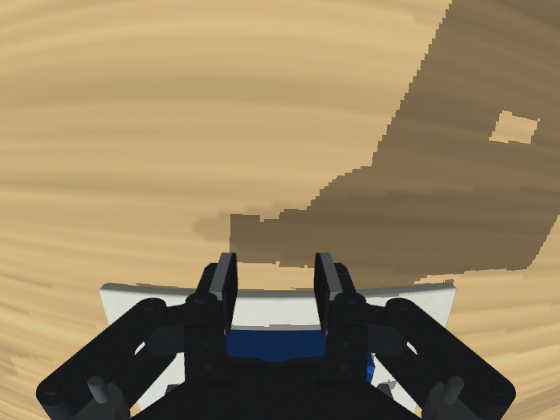

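The fingertips now show at z ≈ 24 and the deck top is at 10, so they should meet the 10–46 mm high block. Moving up to it.

Request:
arm_command(plan=[{"translation": [0,1,0],"twist": 0,"gripper": 0.45},{"translation": [0,2,0],"twist": 0,"gripper": 0.45},{"translation": [0,2.8,0],"twist": 0,"gripper": 0.45},{"translation": [0,3.4,0],"twist": 0,"gripper": 0.45},{"translation": [0,3.9,0],"twist": 0,"gripper": 0.45}])

```text
clock: 8.08
eef_pos: [452.4, 34.9, -12.4]
tcp_rot: [-3.122, 0.003, 1.637]
contact_force: [-4.1, -0.1, 4.0]
opening: 0.448
```

Request:
arm_command(plan=[{"translation": [0,0.7,0],"twist": 0,"gripper": 0.45},{"translation": [0,1.4,0],"twist": 0,"gripper": 0.45},{"translation": [0,2.1,0],"twist": 0,"gripper": 0.45},{"translation": [0,2.8,0],"twist": 0,"gripper": 0.45},{"translation": [0,3.5,0],"twist": 0,"gripper": 0.45}])

```text
clock: 8.5
eef_pos: [487.6, 37.2, -13.1]
tcp_rot: [-3.121, 0.003, 1.637]
contact_force: [-4.8, 0.4, 4.3]
opening: 0.446
```

Run:
```python
from h import *
import cv2
go((-126,0,-10))
cv2.imwrite('pics/w12.png',grab_frame('wrist'))
f=grab_frame('side')
cv2.imwrite('pics/s12.png',cv2.resize(f[170:290,210:360],None,fx=5,fy=5,interpolation=cv2.INTER_CUBIC))
```

```text
t 8.5 port [-202.1    0.4  -13.1] world [487.6  37.2 -13.1] rot [-3.121e+00  3.000e-03  1.637e+00] F [-4.8  0.4  4.3] op 0.45
(-126, 0, -10) [-0.04  7.6  -0.46]
twist(to jaws||y)  0.00010055779872608639
```

View pics/s12.png

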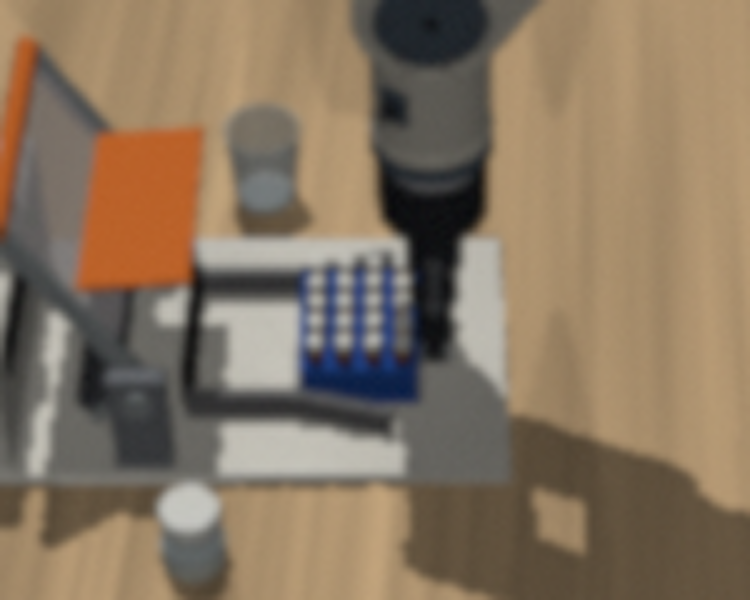

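View pics/w12.png

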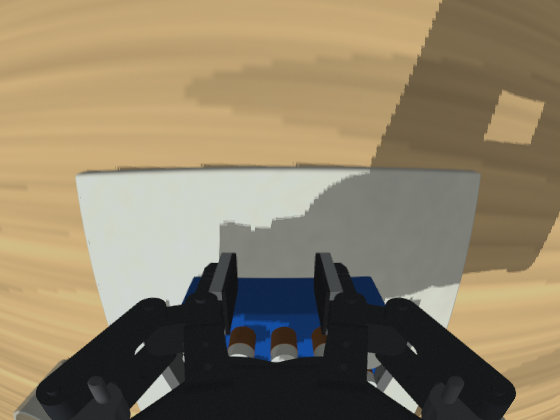

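Run:
```python
from h import *
import cv2
f=grab_frame('side');cv2.imwrite('pics/s13.png',cv2.resize(f[210:265,250:310],None,fx=10,fy=10,interpolation=cv2.INTER_CUBIC))
m=camera_model('side')
y0=2
for p in [(-191+85,52,10),(-191,52,10),(-191+85,52,46),(-191,52,46),(-106,-48,46),(-191,-48,46)]: print(p,(proj(m,W(p))-[250,210])*10)
```

```text
(-106, 52, 10) [202.78888109 397.39959733]
(-191, 52, 10) [444.6504826  397.17596017]
(-106, 52, 46) [198.9822529  328.88445214]
(-191, 52, 46) [444.80751778 328.57162446]
(-106, -48, 46) [208.38578255 122.8014873 ]
(-191, -48, 46) [443.29982269 122.25675414]
```

View pics/s13.png

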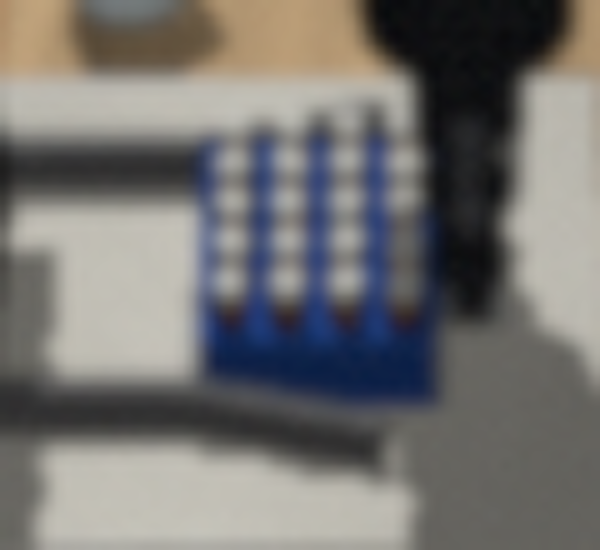

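The side crop shows the rack level and square. The sloped lower edge is only the near rail hiding its foot. Pushing on.

Request:
arm_command(plan=[{"translation": [0,0.7,-0.1],"twist": 0,"gripper": 0.45},{"translation": [0,1.4,-0.1],"twist": 0,"gripper": 0.45},{"translation": [0,2.1,-0.2],"twist": 0,"gripper": 0.45},{"translation": [0,2.8,-0.2],"twist": 0,"gripper": 0.45},{"translation": [0,3.5,-0.2],"twist": 0,"gripper": 0.45}])

```text
clock: 9.07
eef_pos: [524.8, 39.7, -11.6]
tcp_rot: [-3.125, 0.003, 1.637]
contact_force: [-1.1, -0.3, -1.4]
opening: 0.453
```

Request:
arm_command(plan=[{"translation": [0,0.6,-0.1],"twist": 0,"gripper": 0.45},{"translation": [0,1.2,-0.1],"twist": 0,"gripper": 0.45},{"translation": [0,1.8,-0.1],"twist": 0,"gripper": 0.45},{"translation": [0,2.4,-0.1],"twist": 0,"gripper": 0.45},{"translation": [0,2.9,-0.1],"twist": 0,"gripper": 0.45}])

```text
clock: 9.48
eef_pos: [554.3, 41.7, -11.1]
tcp_rot: [-3.124, 0.003, 1.637]
contact_force: [-2.8, -0.1, 0.8]
opening: 0.449
```

Run:
```python
from h import *
import cv2
go((-126,0,-10))
cv2.imwrite('pics/w14.png',grab_frame('wrist'))
f=grab_frame('side')
cv2.imwrite('pics/s14.png',cv2.resize(f[170:290,200:350],None,fx=5,fy=5,interpolation=cv2.INTER_CUBIC))
```

```text
t 9.48 port [-135.3    0.4  -11.1] world [554.3  41.7 -11.1] rot [-3.124e+00  3.000e-03  1.637e+00] F [-2.8 -0.1  0.8] op 0.45
(-126, 0, -10) [-0.04  0.92 -0.13]
twist(to jaws||y)  9.53512194918904e-05
```

View pics/s14.png

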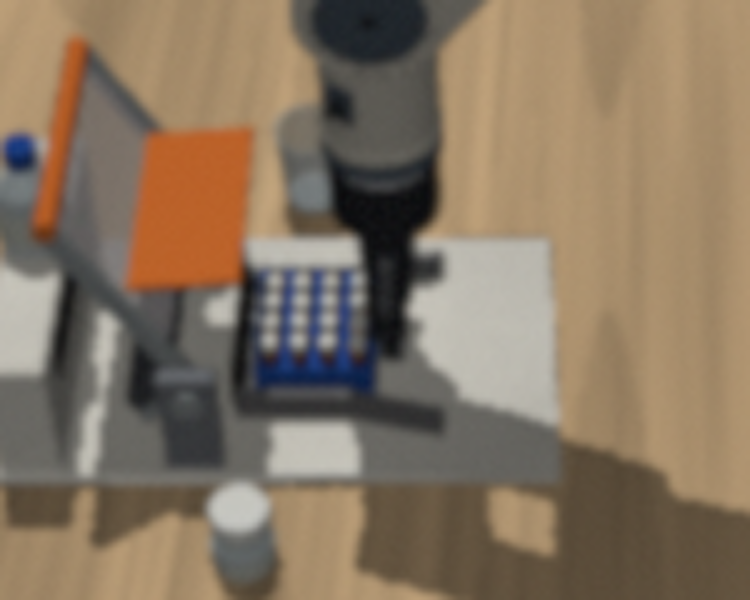

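View pics/w14.png

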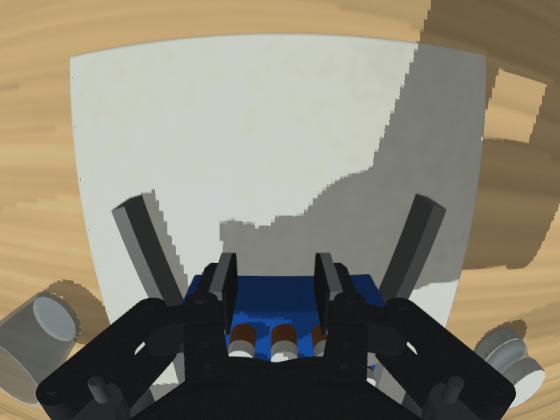

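The rack is about 9 mm from home and square. Slow final push.

Request:
arm_command(plan=[{"translation": [0,0.2,-0.1],"twist": 0,"gripper": 0.45},{"translation": [0,0.4,-0.1],"twist": 0,"gripper": 0.45},{"translation": [0,0.5,-0.1],"twist": 0,"gripper": 0.45},{"translation": [0,0.6,-0.1],"twist": 0,"gripper": 0.45},{"translation": [0,0.7,-0.1],"twist": 0,"gripper": 0.45}])

```text
clock: 10.0
eef_pos: [561.3, 42.1, -10.0]
tcp_rot: [-3.125, 0.003, 1.637]
contact_force: [-5.3, -0.2, 3.5]
opening: 0.449
```

Request:
arm_command(plan=[{"translation": [0,0.1,0],"twist": 0,"gripper": 0.45},{"translation": [0,0.2,0],"twist": 0,"gripper": 0.45},{"translation": [0,0.3,0],"twist": 0,"gripper": 0.45},{"translation": [0,0.4,0],"twist": 0,"gripper": 0.45},{"translation": [0,0.4,0],"twist": 0,"gripper": 0.45}])

```text
clock: 10.42
eef_pos: [562.6, 42.2, -10.3]
tcp_rot: [-3.119, 0.003, 1.637]
contact_force: [-10.4, 0.2, 8.5]
opening: 0.452
```

Request:
arm_command(plan=[{"translation": [0,0.2,0],"twist": 0,"gripper": 0.45},{"translation": [0,0.3,0],"twist": 0,"gripper": 0.45},{"translation": [0,0.4,0],"twist": 0,"gripper": 0.45},{"translation": [0,0.5,0],"twist": 0,"gripper": 0.45},{"translation": [0,0.5,0],"twist": 0,"gripper": 0.45}])

```text
clock: 10.83
eef_pos: [562.2, 42.2, -11.0]
tcp_rot: [-3.109, 0.003, 1.637]
contact_force: [-18.6, -1.2, 16.0]
opening: 0.448
```

Run:
```python
from h import *
import cv2
go((-126,0,-10))
f=grab_frame('side')
cv2.imwrite('pics/s15.png',cv2.resize(f[205:265,240:300],None,fx=10,fy=10,interpolation=cv2.INTER_CUBIC))
```

```text
t 10.83 port [-127.4    0.4  -11. ] world [562.2  42.2 -11. ] rot [-3.109e+00  3.000e-03  1.637e+00] F [-18.6  -1.2  16. ] op 0.45
(-126, 0, -10) [-0.04  0.14 -0.11]
twist(to jaws||y)  0.00020118563405224776
```

View pics/s15.png

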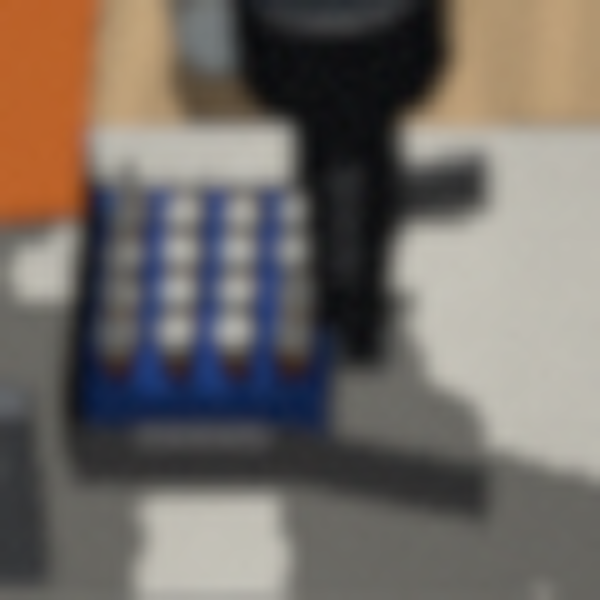

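Force climbs to about 19 N with no further travel and the rack touches the stop. I'll back straight off, then raise the arm.

Request:
arm_command(plan=[{"translation": [0,-0.5,0],"twist": 0,"gripper": 0.45},{"translation": [0,-1.5,0],"twist": 0,"gripper": 0.45},{"translation": [0,-3,0],"twist": 0,"gripper": 0.45},{"translation": [0,-6,-0.5],"twist": 0,"gripper": 0.45},{"translation": [0,-9,-2],"twist": 0,"gripper": 0.45}])

```text
clock: 11.3
eef_pos: [471.9, 36.2, 10.8]
tcp_rot: [-3.109, 0.003, 1.637]
contact_force: [-1.4, -0.3, 0.9]
opening: 0.448
```

Request:
arm_command(plan=[{"translation": [0,-3,-2],"twist": 0,"gripper": 0.45},{"translation": [0,-6,-5],"twist": 0,"gripper": 0.45},{"translation": [0,-8,-8],"twist": 0,"gripper": 0.45},{"translation": [0,-10,-11],"twist": 0,"gripper": 0.45},{"translation": [0,-12,-14],"twist": 0,"gripper": 0.45}])

```text
clock: 11.72
eef_pos: [355.9, 28.9, 155.8]
tcp_rot: [-3.111, 0.003, 1.637]
contact_force: [1.0, 0.4, 0.3]
opening: 0.448
```

Run:
```python
from h import *
import cv2
go()
f=grab_frame('side')
cv2.imwrite('pics/s16.png',cv2.resize(f[190:270,190:290],None,fx=7.5,fy=7.5,interpolation=cv2.INTER_CUBIC))
g=grab_frame('top')
cv2.imwrite('pics/t16.png',cv2.resize(g[120:260,220:340],None,fx=4.28,fy=4.28,interpolation=cv2.INTER_CUBIC))
m=camera_model('side')
for p in [(-115,50,46),(-30,50,46),(-115,-50,46),(-30,-50,46)]: print((proj(m,W(p))-[190,190])*7.5, (proj(camera_model('top'),W(p))-[220,120])*4.28)
```

```text
t 11.72 port [-334.1    0.8  155.8] world [355.9  28.9 155.8] rot [-3.111e+00  3.000e-03  1.637e+00] F [1.  0.4 0.3] op 0.45
twist(to jaws||y)  0.00015248661690736576
[618.86573442 393.40632202] [150.09957446 398.85524263]
[435.07772022 393.64422451] [141.94037321 274.33850485]
[625.04256508 239.10613051] [297.97671368 388.32573794]
[449.38760062 239.51695942] [288.93259824 263.72318427]
```

View pics/s16.png

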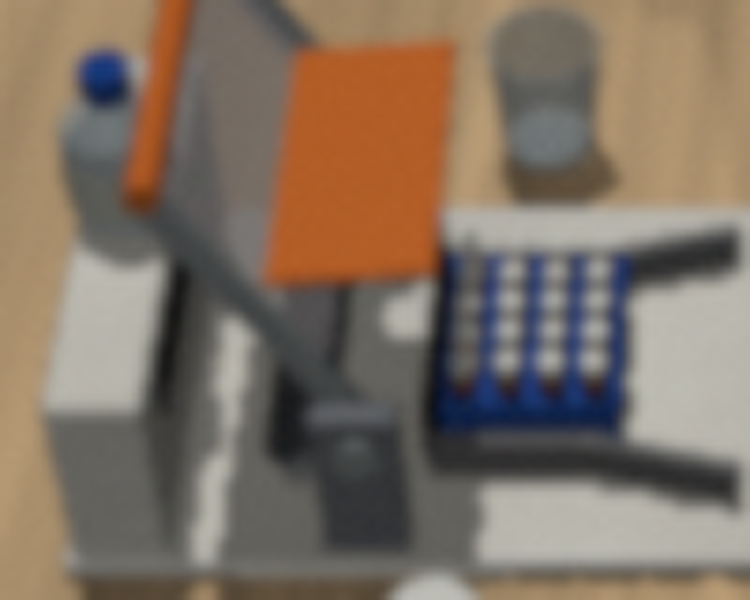

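View pics/t16.png

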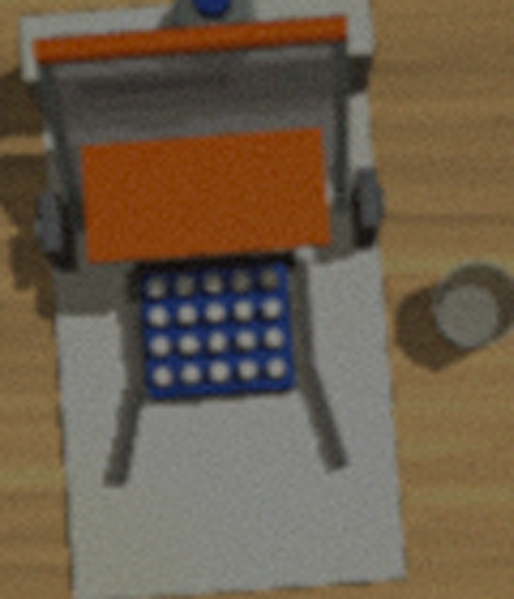

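The rack's rear corners in the top view are at (150,400) and (296,388), against (150,399) and (298,388) predicted for home. It sits square against the black stop, the guard is still fully up, and the arm is clear. Handing in.

```bash
python3 -c "
from rig import job;print(job.sign_off())"
```

```text
the job is handed in; nothing more can be done
None
```

The guard is open and staying up by itself, and the blue rack is home and square against the black stop. I handed the job in at about 12 s on the robot's clock, with the arm clear of everything.

- **Guard:** I pushed the orange bar up and over with the shut fingertips. The last pictures show it fully raised, leaning back, with the gate plate clear of the opening.
- **First try missed:** The fingers passed over the bar without touching it. In the pictures the fingertips sat about 25–40 mm higher than the reported TCP, so I worked lower after that, watching the contact force.
- **Rack:** I pushed it in with the fingers part open. It stopped moving while the force rose to about 19 N. Its rear corners in the top view are within about 2 px of the predicted home position. The front edge touches the stop and the rack is level.
- **Other objects:** In the last pictures the beaker and flask show no movement and only the top of the jar is visible. I did not check the two large bottles or the box again, but the arm passed well clear of the bottles and above the box.
- **Unexplained reading:** The reported tool tilt drifted by about 0.03 rad, mostly while pushing against the bar and the stop. It did not affect the result.

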